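Present the bearing driver over the swingarm bearing

ROBOT

A 6-joint arm with a two-finger parallel gripper is mounted at the origin on the work surface. World frame = base frame: x ahead of the robot, y to its left, z up, the work surface at z = 0. Lengths are in m, angles in rad, forces in N, time in s.
With the tool pointing down it reaches from about 0.275 to 0.875 m from the base axis. Payload 12.5 kg.
Tool frame: the origin (TCP) lies midway between the tips of the shut fingers; the grasp point (between the pads) lies manip.grip_depth behind it (manip.grip_depth is the distance from the TCP to the grasp point, in m); y points along the fingers, x is the direction in which the jaws open and shut, and the axes are right-handed (so a half turn about y gives the same grasp; the last joint's range is limited). The gripper opens to 85 mm and grips with 20 to 120 N. Pads are 22 mm wide; open, the fingers measure 114 mm over their backs; the gripper's body (76 mm by 85 mm) begins 54 mm behind the grasp point. The pads swing forward as they close: fully open they stand 13 mm farther back than shut.
Start: joints at [1.029, 0.351, 1.652, -0, 1.139, -0.085], TCP at [0.243, 0.494, 0.231] pointing down, gripper open.
Joint ranges: [-2.75, 2.75], [-0.79, 2.1], [0.01, 2.65], [-1.57, 4.71], [0.07, 3.14], [-2.87, 2.87]. Speed limits (rad/s): [2.22, 2.22, 2.79, 3.14, 3.14, 3.14].

INTERFACE

Orientations are given as a 3x3 rotation matrix whose columns are the frame's x, y, z axes.
In Python, from rig import manip, camera gives the robot as it stands. The module is installed in compiled form; this text tells all that it offers.
- The arm moves only by the tool apply_moves, never from a script. Its argument "moves" is a list of rows, each an object of numbers: "gripper": the finger opening in mm, from 0 to 85.4; "x", "y", "z": the shift along the tool's x, y, z in mm; "yaw": the turn about the tool's y in rad. A call has 1 to 12 rows; each row shifts and turns the commanded pose from where the row before left it, along the tool's axes as they then stand; what a row does not reach is not made up. A row lasts 1/10 s, in which the tool goes at most 50 mm and 8.59 degrees, less where a joint would pass 70% of its speed; a pose out of reach is approached as far as the arm can. A call with a gripper value outside its range is refused whole. The fingers move at their own pace and stop on an object; the grip force is fixed at half the most. Time passes only in rows, so rows that do not move let the fingers close. It gives the time, the measured TCP pose, the force and the opening at its end, in the units of the state.
- manip.read_state(): the state, without advancing time (a new reading comes with each control period).
- camera(name): name is "scene" or "side" or "wrist"; returns a dict with "pixels" (384x512x3 uint8, red, green, blue), "fx", "fy", "cx", "cy" (pixels), "T" (4x4, takes a point from camera to world coordinates). Camera axes: x right, y down, z forward; pixel columns grow to the right and rows downward; lengths in m; the calibration is good to about 2 mm. The wrist camera is an equidistant fisheye: a pixel r from the principal point sees the ray r / f radians off the axis. A picture is of the moment at which its call begins. There is no depth.
- manip.hand_in(): hands the job in, once; it reports no verdict.
The state is a dict: "time_s": time; "joints": joint angles; "joint_vel": joint speeds; "joint_efforts": joint torques, N m; "position": TCP position; "orientation": TCP orientation; "wrist_force": force on the tool from outside, world axes, zero at the start; "torque": the same for the moment, N m; "finger_gap": opening from 0.0 (shut) to 1.0 (fully open).
Only numpy, scipy, OpenCV 4.12 (cv2) and the standard library are available. Lean on these libraries where they do the work, as an engineer would, in place of code of your own. Each camera call takes 0.05 s, during which the arm holds its last target.

TASK

First slide the carriage with the swingarm end along its track until it is fully home against the stop block. Then draw the bearing driver out of its leaning sleeve and finish while holding it still in the gripper, upright (foot down) and centred over the bearing with its foot a few centimetres (about 2 to 8) above it, touching nothing else. Leave the carriage home and do not disturb the hammer, the two sockets or the spare bearing.

Things in the scene. Friction and masses are not known exactly. Their poses are not given: they have to be found in the camera images.
- slide_base: Fixed steel track bolted to the bench, 70 mm wide, 320 mm long, 18 mm high. Its +y axis points along the track to the stop block (64 x 26 x 36 mm high, near face at y = +110 mm). Origin on the bench, on the track's centre line; z up. Its place and yaw vary.
- carriage (a joint): Position of the carriage along the track's +y axis: starts anywhere in 0 to 0.05 m; 0.12 m = against the stop. It stays where it is left; moving it takes about 3 N plus 8 N per m/s. The carriage is a steel plate, 150 mm across the track (x) by 100 mm along it (y), top 30 mm above the bench, carrying the pull post and the swingarm end.
- post_top (a point): Centre of the top of the carriage's pull post: a plain upright steel pin, 20 mm diameter, standing 55 mm above the carriage plate (its top 85 mm above the bench), free all round by at least 34 mm. Moves with the carriage; axes parallel to slide_base.
- bearing_top (a point): Centre of the upper face of the steel ball bearing (42 mm outside diameter), 96 mm above the bench, set in the top of the swingarm end: an upright round aluminium boss (72 mm diameter, top 92 mm above the bench), 80 mm further in +x than the post, with a 46 mm wide stub behind it to 108 mm in +x from the bearing. z up. Moves with the carriage.
- holder: Fixed holder: base plate 150 x 100 x 10 mm with a steel sleeve (50 mm outside, 42 mm inside diameter, 40 mm deep) that leans 0.70 rad (40 deg) from vertical, mouth towards the holder's own -x, roughly to the robot. Origin: centre of the plate's underside, z up; sleeve mouth centre at (6, 0, 66) mm. Its place and yaw vary; holder and track may change sides.
- driver: Loose steel-coloured bearing driver, 135 mm long, about 0.35 kg: smooth round foot (40 mm diameter, 45 mm long), then a coaxial banded handle (28 mm diameter, 90 mm long). Origin: centre of the foot's end face; +z along the axis to the handle's top. It starts foot down in the sleeve, 40 mm deep, leaning with it, 1 mm play, handle free. Centre of mass 56 mm up the axis.
- hammer: Bystander: hammer lying on the bench beyond the work, about 280 mm long. Leave alone.
- socket_a: Bystander: upright round socket, 30 mm diameter, 36 mm high, beyond the middle of the work. Leave alone.
- socket_b: Bystander: upright round socket, 24 mm diameter, 30 mm high, beyond the middle of the work. Leave alone.
- spare_bearing: Bystander: ring-shaped bearing lying flat, 42 mm diameter, 12 mm high, between the robot and the work. Leave alone.
Not all that is in view belongs to the job. What is shaped like the driver but turquoise is not meant.

How it is judged:
On the way, in this order (a step that is already met when the one before it is completed fails the run):
1. the carriage is against its stop while the driver still stands in the sleeve (value of joint carriage above 0.115 m and height (world z) of driver below 0.05 m), for 0.2 s.
2. the driver is drawn right out of the sleeve by the gripper (height (world z) of driver above 0.09 m and contact force between the fingers and driver above 1 N and contact force between driver and holder below 0.1 N), for 0.2 s.
At the end, for the whole second after the job is handed in: The carriage is within 5 mm of its stop; the fingers hold the driver still, foot down, within 0.14 rad (8 degrees) of vertical, the centre of its foot within 15 mm horizontally of the bearing's centre and 10 to 95 mm above its upper face, resting on nothing (value of joint carriage above 0.115 m and contact force between the fingers and driver above 1 N and contact force between driver and holder below 0.1 N and contact force between driver and slide_base below 0.1 N and angle between driver's own z axis and vertical below 0.14 rad and horizontal distance between driver and bearing_top below 0.015 m and z of driver in the frame of bearing_top between 0.01 and 0.095 m and linear speed of driver below 0.03 m/s and angular speed of driver below 0.2 rad/s); the arm keeps its last pose, push and grip.
It fails at once if the hammer, a socket or the spare bearing was moved by more than 30 mm (distance of any of hammer, socket_a, socket_b, spare_bearing from where it was at the start of the episode above 0.03 m).
It also fails if it takes over 48 s, if anything falls off the work surface, if the arm or the gripper's body presses on something with over 40 N, if the wrist force passes 120 N, or if a joint passes its speed limit or range.

## Working session

There is one attempt and no reset: what is moved stays moved. The work goes in short steps, Python scripts to look and compute and a tool call to move; the robot and the scene stay as the last step left them, time stands still between calls to the robot, and variables do not carry over. Pictures are saved under pics/ and viewed, and the job is handed in when it is done.

Besides the shell and the picture viewer there is one more tool, called after ">>>" as name([rows], argument=value, ...), one row to a line, values as JSON. apply_moves: Moves the arm, as the interface text tells. Its arguments: {"type":"object","properties":{"moves":{"type":"array"}},"required":["moves"]}

```bash
mkdir -p pics
cat > h.py <<'E'
import numpy as np, cv2
from rig import manip, camera
def snap(n,f):
    c=camera(n); cv2.imwrite(f'pics/{f}.png',c['pixels'][:,:,::-1]); return c
def ray(c,u,v):
    T=np.array(c['T']); x=(u-c['cx'])/c['fx']; y=(v-c['cy'])/c['fy']
    d=T[:3,:3]@np.array([x,y,1.]); return T[:3,3],d/np.linalg.norm(d)
def onz(c,u,v,z):
    o,d=ray(c,u,v); return o+d*(z-o[2])/d[2]
def two(c1,p1,c2,p2):
    o1,d1=ray(c1,*p1);o2,d2=ray(c2,*p2)
    A=np.stack([d1,-d2],1); s=np.linalg.lstsq(A,o2-o1,rcond=None)[0]
    a=o1+d1*s[0];b=o2+d2*s[1]; return (a+b)/2,np.linalg.norm(a-b)
def proj(c,P):
    T=np.array(c['T']); p=T[:3,:3].T@(np.array(P)-T[:3,3]); return c['fx']*p[0]/p[2]+c['cx'],c['fy']*p[1]/p[2]+c['cy']
E
python3 - <<'E'
from h import *
for n in ['scene','side','wrist']:
    c=snap(n,n+'0'); print(n,c['fx'],c['cx'],c['cy'],np.round(c['T'],3).tolist())
s=manip.read_state(); print(s, manip.grip_depth)
E
```

```text
scene 472.96812131518914 261.9672752396194 187.37003490771272 [[0.781, 0.467, -0.416, 1.143], [0.625, -0.581, 0.522, -0.827], [0.002, -0.667, -0.745, 1.156], [0.0, 0.0, 0.0, 1.0]]
side 351.959661450405 254.60173803140128 192.10893800295668 [[-0.948, -0.179, 0.265, 0.32], [-0.32, 0.519, -0.793, 0.62], [0.004, -0.836, -0.549, 0.591], [0.0, 0.0, 0.0, 1.0]]
wrist 297.3186396354542 256.983101532396 192.48146745877764 [[0.441, 0.857, 0.268, 0.175], [0.898, -0.42, -0.132, 0.527], [-0.001, 0.299, -0.954, 0.373], [0.0, 0.0, 0.0, 1.0]]
{'time_s': 0.15, 'joints': array([ 1.02940505e+00,  3.51114103e-01,  1.65224534e+00, -4.02427421e-05,
        1.13910117e+00, -8.45778284e-02]), 'joint_vel': array([ 1.79405133e-03, -1.15098475e-03, -1.70386722e-03, -2.84587062e-04,
        1.58569958e-04,  7.84894491e-05]), 'joint_efforts': array([ 1.22269943e-03, -5.06236982e+01, -2.91505855e+01,  5.57609144e-05,
        3.21683954e-03, -4.86557781e-05]), 'position': array([0.24244948, 0.49340869, 0.23089326]), 'orientation': array([[ 4.41075237e-01, -4.15964664e-04, -8.97470034e-01],
       [ 8.97469711e-01, -7.62676944e-04,  4.41075431e-01],
       [-8.67951497e-04, -9.99999623e-01,  3.69177729e-05]]), 'wrist_force': array([-0.43612676, -0.38531598, -0.34099019]), 'torque': array([ 0.00511659,  0.02444224, -0.03308923]), 'finger_gap': 1.0015788373081151} 0.0187
```

View pics/scene0.png

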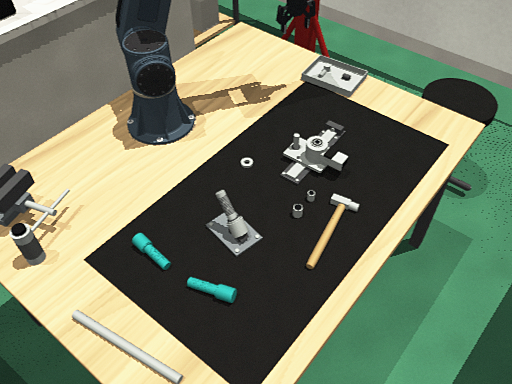

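View pics/side0.png

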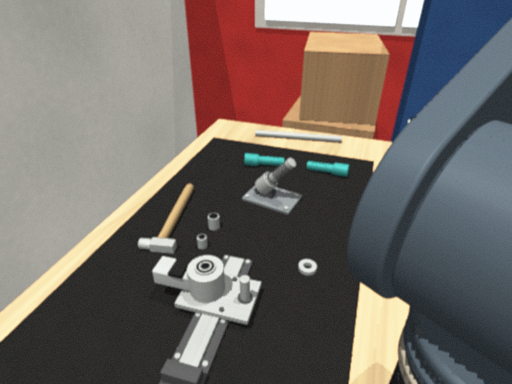

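View pics/wrist0.png

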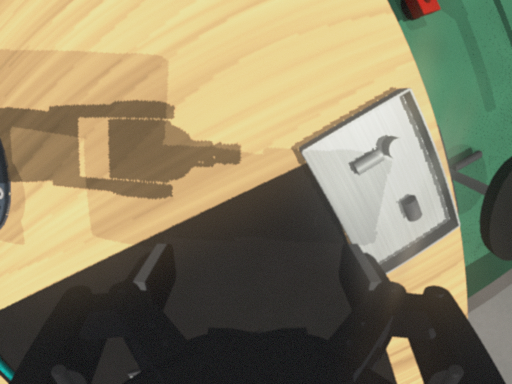

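Run:
```python
from h import *
a=cv2.imread('pics/scene0.png'); b=cv2.imread('pics/side0.png')
cv2.imwrite('pics/z1.png',cv2.resize(a[110:190,270:370],None,fx=7,fy=7,interpolation=cv2.INTER_CUBIC))
cv2.imwrite('pics/z2.png',cv2.resize(b[240:384,145:275],None,fx=4,fy=4,interpolation=cv2.INTER_CUBIC))
cv2.imwrite('pics/z3.png',cv2.resize(a[180:260,195:275],None,fx=7,fy=7,interpolation=cv2.INTER_CUBIC))
cv2.imwrite('pics/z4.png',cv2.resize(b[145:225,235:315],None,fx=7,fy=7,interpolation=cv2.INTER_CUBIC))
```

```text
(no output)
```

View pics/z1.png

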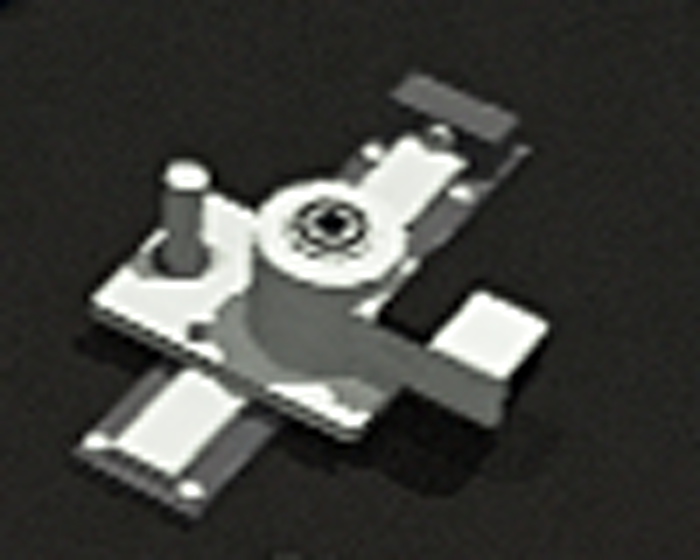

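View pics/z2.png

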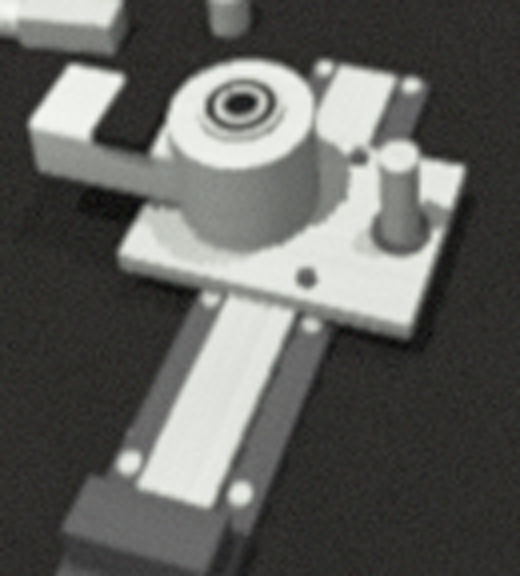

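View pics/z3.png

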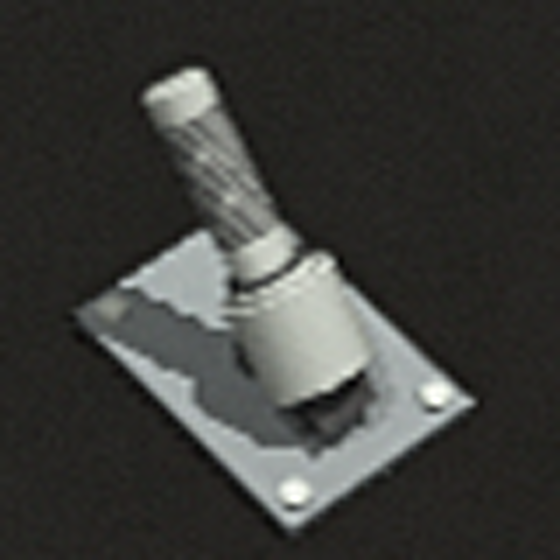

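View pics/z4.png

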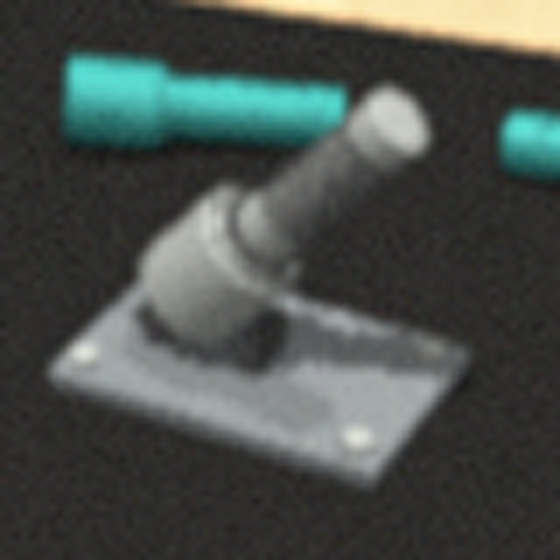

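```bash
cat > m.py <<'E'
from h import *
import pickle
a=camera('scene'); b=camera('side')
def Z(z,f,ox,oy): return ((z[0]+.5)/f-.5+ox,(z[1]+.5)/f-.5+oy)
z1=lambda *z:Z(z,7,270,110); z2=lambda *z:Z(z,4,145,240); z3=lambda *z:Z(z,7,195,180); z4=lambda *z:Z(z,7,235,145)
E
python3 - <<'E'
from m import *
r=lambda x:np.round(x,4)
for n,p,q,h in [('post',z1(187,176),z2(400,155),.085),('bear',z1(330,226),z2(241,103),.096)]:
    print(n,two(a,p,b,q),r(onz(a,*p,h)),r(onz(b,*q,h)))
print('trackend',r(onz(a,*z1(75,450),.018)),r(onz(a,*z1(195,515),.018)))
print('stop a',[r(onz(a,*z1(*p),.036)) for p in [(393,95),(415,72),(520,115),(500,140)]])
print('stop b',[r(onz(b,*z2(*p),.036)) for p in [(95,478),(230,520)]])
print('plate b',[r(onz(b,*z2(*p),.030)) for p in [(118,255),(410,330),(466,165)]])
print('hold a',[r(onz(a,*z3(*p),.01)) for p in [(75,315),(210,230),(475,402),(292,530)]])
print('hold b',[r(onz(b,*z4(*p),.01)) for p in [(50,375),(370,485),(470,352)]])
print('drv top', two(a,z3(182,83),b,z4(400,120)))
print('spare',onz(a,247,162,.006))
E
```

```text
post (array([0.48617867, 0.18034596, 0.08621716]), np.float64(0.0013304004171565166)) [0.4861 0.1817 0.085 ] [0.486  0.1789 0.085 ]
bear (array([0.5664549 , 0.18348863, 0.0975496 ]), np.float64(0.0005724877236013329)) [0.5659 0.1851 0.096 ] [0.567 0.182 0.096]
trackend [0.5173 0.0547 0.018 ] [0.586  0.0565 0.018 ]
stop a [array([0.5024, 0.3454, 0.036 ]), array([0.5011, 0.3679, 0.036 ]), array([0.562 , 0.3732, 0.036 ]), array([0.5644, 0.3502, 0.036 ])]
stop b [array([0.5613, 0.3451, 0.036 ]), array([0.5002, 0.3433, 0.036 ])]
plate b [array([0.6125, 0.2367, 0.03  ]), array([0.4628, 0.2309, 0.03  ]), array([0.469 , 0.1264, 0.03  ])]
hold a [array([ 0.4637, -0.251 ,  0.01  ]), array([ 0.4779, -0.179 ,  0.01  ]), array([ 0.628 , -0.1785,  0.01  ]), array([ 0.6097, -0.2762,  0.01  ])]
hold b [array([ 0.6254, -0.1766,  0.01  ]), array([ 0.4798, -0.1456,  0.01  ]), array([ 0.4627, -0.251 ,  0.01  ])]
drv top (array([ 0.49154039, -0.20274174,  0.14053765]), np.float64(0.0034898524437896343))
spare [0.38784945 0.03706555 0.006     ]
```

>>> apply_moves([
  {"gripper": 70, "x": -17.4, "z": -35.7, "y": 0, "yaw": 0},
  {"gripper": 70, "x": -17.4, "z": -35.7},
  {"gripper": 70, "x": -17.4, "z": -35.7},
  {"gripper": 70, "x": -17.4, "z": -35.7},
  {"gripper": 70, "x": -17.4, "z": -35.7},
  {"gripper": 70, "x": -17.4, "z": -35.7},
  {"gripper": 70, "x": -17.4, "z": -35.7},
  {"gripper": 70, "x": -17.4, "z": -35.7},
  {"gripper": 70, "x": -17.4, "z": -35.7},
  {"gripper": 70, "x": -17.4, "z": -35.7},
])

```text
$.moves[1]: bad value
```

>>> apply_moves([
  {"gripper": 70, "yaw": -0.12},
  {"gripper": 70, "yaw": -0.12},
  {"gripper": 70, "yaw": -0.13},
  {"gripper": 70, "yaw": -0.13},
  {"gripper": 70},
])

```text
$.moves[0]: bad value
```

>>> apply_moves([
  {"gripper": 70, "x": -17.4, "y": 0, "z": -35.7, "yaw": 0},
  {"gripper": 70, "x": -17.4, "y": 0, "z": -35.7, "yaw": 0},
  {"gripper": 70, "x": -17.4, "y": 0, "z": -35.7, "yaw": 0},
  {"gripper": 70, "x": -17.4, "y": 0, "z": -35.7, "yaw": 0},
  {"gripper": 70, "x": -17.4, "y": 0, "z": -35.7, "yaw": 0},
  {"gripper": 70, "x": -17.4, "y": 0, "z": -35.7, "yaw": 0},
  {"gripper": 70, "x": -17.4, "y": 0, "z": -35.7, "yaw": 0},
  {"gripper": 70, "x": -17.4, "y": 0, "z": -35.7, "yaw": 0},
  {"gripper": 70, "x": -17.4, "y": 0, "z": -35.7, "yaw": 0},
  {"gripper": 70, "x": -17.4, "y": 0, "z": -35.7, "yaw": 0},
])

```text
time_s: 1.25
position: [0.487, 0.1785, 0.2313]
orientation: [[0.441, 0.0, -0.897], [0.897, 0.0, 0.441], [0.0, -1.0, -0.0]]
wrist_force: [-0.4, 0.9, -0.0]
finger_gap: 0.824
```

>>> apply_moves([
  {"gripper": 70, "x": 0, "y": 0, "z": 0, "yaw": -0.12},
  {"gripper": 70, "x": 0, "y": 0, "z": 0, "yaw": -0.12},
  {"gripper": 70, "x": 0, "y": 0, "z": 0, "yaw": -0.13},
  {"gripper": 70, "x": 0, "y": 0, "z": 0, "yaw": -0.13},
  {"gripper": 70, "x": 0, "y": 0, "z": 0, "yaw": 0},
])

```text
time_s: 1.75
position: [0.4862, 0.1799, 0.2312]
orientation: [[-0.045, -0.0, -0.999], [0.999, -0.0, -0.045], [-0.0, -1.0, 0.0]]
wrist_force: [0.9, -0.1, -0.1]
finger_gap: 0.818
```

Run:
```python
from h import *
s=manip.read_state();print(s['time_s'],s['position'],s['orientation'][:,0],s['joints'])
for n in ['scene','side','wrist']: snap(n,n+'1')
```

```text
1.75 [0.48616524 0.17993753 0.23121803] [-4.50201963e-02  9.98986076e-01 -3.91983473e-05] [ 2.64660028e-01  2.93608260e-01  1.73238137e+00  2.97369507e-06
  1.11579491e+00 -1.35117302e+00]
```

View pics/wrist1.png

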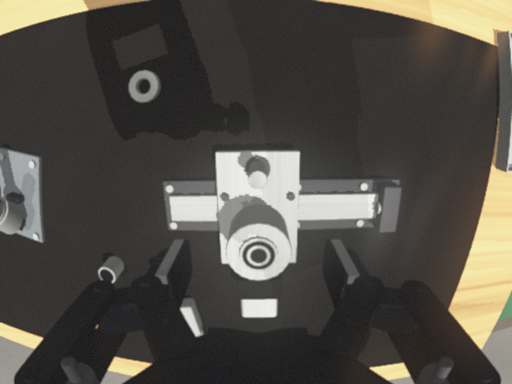

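>>> apply_moves([
  {"gripper": 70, "x": 0, "y": 40, "z": 0, "yaw": 0},
  {"gripper": 70, "x": 0, "y": 40, "z": 0, "yaw": 0},
  {"gripper": 70, "x": 0, "y": 40, "z": 0, "yaw": 0},
  {"gripper": 70, "x": 0, "y": 30, "z": 0, "yaw": 0},
  {"gripper": 70, "x": 0, "y": 20, "z": 0, "yaw": 0},
  {"gripper": 70, "x": 0, "y": 8, "z": 0, "yaw": 0},
  {"gripper": 12, "x": 0, "y": 0, "z": 0, "yaw": 0},
  {"gripper": 12, "x": 0, "y": 0, "z": 0, "yaw": 0},
  {"gripper": 12, "x": 0, "y": 0, "z": 0, "yaw": 0},
  {"gripper": 12, "x": 0, "y": 0, "z": 0, "yaw": 0},
  {"gripper": 12, "x": 0, "y": 0, "z": 0, "yaw": 0},
  {"gripper": 12, "x": 0, "y": 0, "z": 0, "yaw": 0},
])

```text
time_s: 3.1
position: [0.4868, 0.1802, 0.0546]
orientation: [[-0.043, 0.002, -0.999], [0.999, 0.001, -0.043], [0.0, -1.0, -0.002]]
wrist_force: [-2.2, -0.5, 6.8]
finger_gap: 0.216
```

>>> apply_moves([
  {"gripper": 12, "x": 10, "y": 0, "z": 0, "yaw": 0},
  {"gripper": 12, "x": 10, "y": 0, "z": 0, "yaw": 0},
  {"gripper": 12, "x": 10, "y": 0, "z": 0, "yaw": 0},
  {"gripper": 12, "x": 10, "y": 0, "z": 0, "yaw": 0},
  {"gripper": 12, "x": 10, "y": 0, "z": 0, "yaw": 0},
  {"gripper": 12, "x": 10, "y": 0, "z": 0, "yaw": 0},
  {"gripper": 12, "x": 10, "y": 0, "z": 0, "yaw": 0},
  {"gripper": 12, "x": 10, "y": 0, "z": 0, "yaw": 0},
  {"gripper": 12, "x": 10, "y": 0, "z": 0, "yaw": 0},
  {"gripper": 12, "x": 5, "y": 0, "z": 0, "yaw": 0},
  {"gripper": 12, "x": 3, "y": 0, "z": 0, "yaw": 0},
  {"gripper": 12, "x": 0, "y": 0, "z": 0, "yaw": 0},
])

```text
time_s: 4.3
position: [0.4818, 0.2786, 0.0546]
orientation: [[-0.043, 0.0, -0.999], [0.999, 0.001, -0.043], [0.001, -1.0, -0.0]]
wrist_force: [-5.5, 2.5, 8.5]
finger_gap: 0.217
```

>>> apply_moves([
  {"gripper": 12, "x": 3, "y": 0, "z": 0, "yaw": 0},
  {"gripper": 12, "x": 3, "y": 0, "z": 0, "yaw": 0},
  {"gripper": 12, "x": 2, "y": 0, "z": 0, "yaw": 0},
  {"gripper": 12, "x": 0, "y": 0, "z": 0, "yaw": 0},
])

```text
time_s: 4.7
position: [0.4814, 0.2862, 0.0545]
orientation: [[-0.043, -0.0, -0.999], [0.999, 0.0, -0.043], [0.0, -1.0, 0.0]]
wrist_force: [-5.5, -1.1, 9.1]
finger_gap: 0.215
```

>>> apply_moves([
  {"gripper": 12, "x": 2, "y": 0, "z": 0, "yaw": 0},
  {"gripper": 12, "x": 2, "y": 0, "z": 0, "yaw": 0},
  {"gripper": 12, "x": 0, "y": 0, "z": 0, "yaw": 0},
])

```text
time_s: 5.0
position: [0.4812, 0.2901, 0.0546]
orientation: [[-0.043, -0.0, -0.999], [0.999, 0.0, -0.043], [0.0, -1.0, 0.0]]
wrist_force: [-6.3, -1.4, 9.4]
finger_gap: 0.214
```

>>> apply_moves([
  {"gripper": 12, "x": 2, "y": 0, "z": 0, "yaw": 0},
  {"gripper": 12, "x": 0, "y": 0, "z": 0, "yaw": 0},
])

```text
time_s: 5.2
position: [0.4811, 0.2903, 0.0545]
orientation: [[-0.044, -0.001, -0.999], [0.999, -0.003, -0.044], [-0.003, -1.0, 0.001]]
wrist_force: [-3.9, -15.7, 13.1]
finger_gap: 0.215
```

>>> apply_moves([
  {"gripper": 12, "x": 2, "y": 0, "z": 0, "yaw": 0},
  {"gripper": 12, "x": 0, "y": 0, "z": 0, "yaw": 0},
])

```text
time_s: 5.4
position: [0.4811, 0.2904, 0.0545]
orientation: [[-0.044, -0.002, -0.999], [0.999, -0.006, -0.044], [-0.006, -1.0, 0.002]]
wrist_force: [-3.0, -30.3, 17.9]
finger_gap: 0.215
```

>>> apply_moves([
  {"gripper": 12, "x": -3, "y": 0, "z": 0, "yaw": 0},
  {"gripper": 60, "x": 0, "y": 0, "z": 0, "yaw": 0},
  {"gripper": 60, "x": 0, "y": 0, "z": 0, "yaw": 0},
  {"gripper": 60, "x": 0, "y": 0, "z": 0, "yaw": 0},
  {"gripper": 60, "x": 0, "y": 0, "z": 0, "yaw": 0},
  {"gripper": 60, "x": 0, "y": -20, "z": 0, "yaw": 0},
  {"gripper": 60, "x": 0, "y": -40, "z": 0, "yaw": 0},
  {"gripper": 60, "x": 0, "y": -45, "z": 0, "yaw": 0},
  {"gripper": 60, "x": 0, "y": -45, "z": 0, "yaw": 0},
  {"gripper": 60, "x": 0, "y": -30, "z": 0, "yaw": 0},
  {"gripper": 60, "x": 0, "y": 0, "z": 0, "yaw": 0},
])

```text
time_s: 6.5
position: [0.483, 0.2918, 0.2377]
orientation: [[-0.043, 0.007, -0.999], [0.999, 0.003, -0.043], [0.003, -1.0, -0.007]]
wrist_force: [-0.2, 0.6, -0.4]
finger_gap: 0.699
```

Run:
```python
from h import *
for n in ['scene','side','wrist']: snap(n,n+'2')
a=cv2.imread('pics/scene2.png'); b=cv2.imread('pics/side2.png')
x=cv2.resize(a[90:170,270:370],None,fx=4,fy=4,interpolation=cv2.INTER_CUBIC)
y=cv2.resize(b[264:384,155:255],None,fx=4,fy=4,interpolation=cv2.INTER_CUBIC)
x=np.vstack([x,np.zeros((160,400,3),np.uint8)])
cv2.imwrite('pics/z5.png',np.hstack([x,y]))
```

```text
(no output)
```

View pics/z5.png

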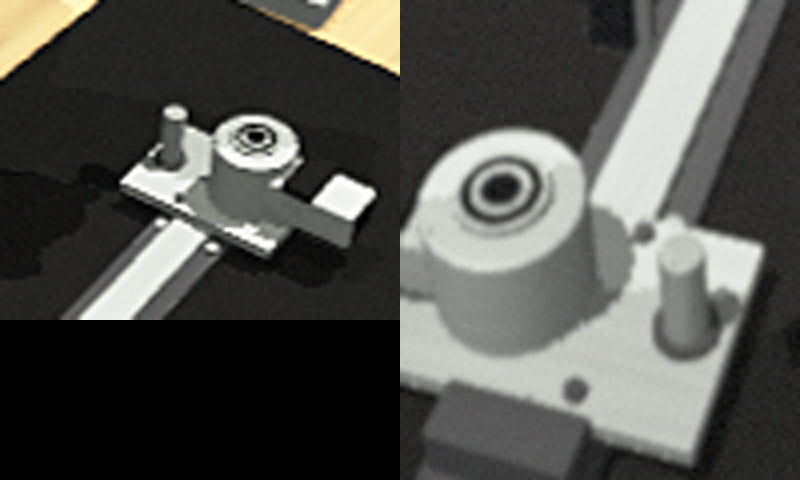

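View pics/wrist2.png

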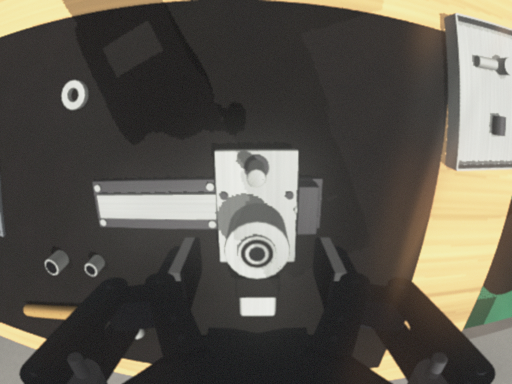

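Run:
```python
from m import *
p=Z((256,136),4,270,90);q=Z((101,187),4,155,264)
print(two(a,p,b,q),onz(a,*p,.096),onz(b,*q,.096))
p=Z((175,110),4,270,90);q=Z((284,250),4,155,264)
print(two(a,p,b,q))
s=manip.read_state();print(s['position'],s['orientation'],s['joints'])
```

```text
(array([0.56049089, 0.29380372, 0.09912125]), np.float64(0.0010214133584636655)) [0.55918665 0.29741901 0.096     ] [0.56156053 0.29149914 0.096     ]
(array([0.4797749 , 0.29026909, 0.08807253]), np.float64(0.0019383033204508236))
[0.48085353 0.29064484 0.23176931] [[-0.04326916 -0.00229087 -0.99906082]
 [ 0.99906288 -0.0011708  -0.04326657]
 [-0.00107058 -0.99999669  0.00233938]] [ 4.60833957e-01  3.72947190e-01  1.61824881e+00 -3.27378048e-05
  1.15296919e+00 -1.15323050e+00]
```

>>> apply_moves([
  {"gripper": 70, "x": -42, "y": 0, "z": -1, "yaw": 0},
  {"gripper": 70, "x": -42, "y": 0, "z": -1, "yaw": 0},
  {"gripper": 70, "x": -42, "y": 0, "z": -1, "yaw": 0},
  {"gripper": 70, "x": -42, "y": 0, "z": -1, "yaw": 0},
  {"gripper": 70, "x": -42, "y": 0, "z": -1, "yaw": 0},
  {"gripper": 70, "x": -42, "y": 0, "z": -1, "yaw": 0},
  {"gripper": 70, "x": -42, "y": 0, "z": -1, "yaw": 0},
  {"gripper": 70, "x": -42, "y": 0, "z": -1, "yaw": 0},
  {"gripper": 70, "x": -42, "y": 0, "z": -1, "yaw": 0},
  {"gripper": 70, "x": -42, "y": 0, "z": -1, "yaw": 0},
  {"gripper": 70, "x": -42, "y": 0, "z": -1, "yaw": 0},
  {"gripper": 70, "x": -37, "y": 0, "z": 0, "yaw": 0},
])

```text
time_s: 7.95
position: [0.5135, -0.2091, 0.2321]
orientation: [[-0.043, -0.002, -0.999], [0.999, 0.001, -0.043], [0.001, -1.0, 0.002]]
wrist_force: [1.4, 0.8, -0.5]
finger_gap: 0.82
```

>>> apply_moves([
  {"gripper": 70, "x": 0, "y": 0, "z": 0, "yaw": 0.11},
  {"gripper": 70, "x": 0, "y": 0, "z": 0, "yaw": 0.11},
  {"gripper": 70, "x": 0, "y": 0, "z": 0, "yaw": 0},
])

```text
time_s: 8.25
position: [0.5136, -0.2073, 0.232]
orientation: [[0.178, -0.002, -0.984], [0.984, 0.001, 0.178], [0.001, -1.0, 0.002]]
wrist_force: [-1.2, 0.3, 0.1]
finger_gap: 0.823
```

Run:
```python
from h import *
s=manip.read_state();print(s['position'],s['orientation'][:,0],s['joints'])
cs={n:snap(n,n+'3') for n in ['scene','side','wrist']}
c=cs['wrist']; print(np.round(c['T'],3).tolist())
# predicted wrist pixels of the driver axis
def fp(P):
    T=np.array(c['T']); p=T[:3,:3].T@(np.array(P)-T[:3,3]); th=np.arctan2(np.hypot(p[0],p[1]),p[2]); ph=np.arctan2(p[1],p[0])
    return c['cx']+c['fx']*th*np.cos(ph), c['cy']+c['fx']*th*np.sin(ph)
im=cv2.imread('pics/wrist3.png')
f=np.array([.576,-.2186,.0354]);ax=np.array([-.634,.115,.765])
for t in [.04,.045,.1,.135]:
    u,v=fp(f+t*ax); cv2.circle(im,(int(u),int(v)),2,(0,0,255),-1); print(t,u,v)
cv2.imwrite('pics/w3m.png',im)
```

```text
[ 0.51355768 -0.20727504  0.23204721] [1.77973264e-01 9.84035132e-01 6.13170452e-04] [-4.67676649e-01  3.57854535e-01  1.63948629e+00  5.61301330e-06
  1.14638793e+00 -1.85954944e+00]
[[0.172, 0.94, 0.293, 0.44], [0.985, -0.165, -0.051, -0.194], [0.001, 0.298, -0.955, 0.374], [0.0, 0.0, 0.0, 1.0]]
0.04 256.4568962422875 206.55002519855023
0.045 256.4704476310898 204.97250226136566
0.1 256.6507747146556 184.06417837986294
0.135 256.8057310400089 166.22005413052167
```

View pics/w3m.png

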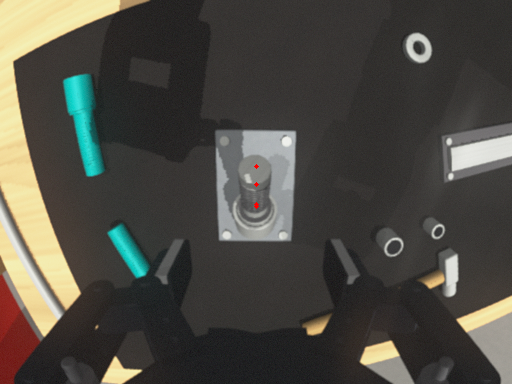

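>>> apply_moves([
  {"gripper": 70, "x": 0, "y": 40, "z": 0, "yaw": 0},
  {"gripper": 70, "x": 0, "y": 40, "z": 0, "yaw": 0},
  {"gripper": 70, "x": 0, "y": 35, "z": 0, "yaw": 0},
  {"gripper": 70, "x": 0, "y": 18, "z": 0, "yaw": 0},
  {"gripper": 70, "x": 0, "y": 7, "z": 0, "yaw": 0},
  {"gripper": 70, "x": 0, "y": 0, "z": 0, "yaw": 0},
  {"gripper": 18, "x": 0, "y": 0, "z": 0, "yaw": 0},
  {"gripper": 18, "x": 0, "y": 0, "z": 0, "yaw": 0},
  {"gripper": 18, "x": 0, "y": 0, "z": 0, "yaw": 0},
  {"gripper": 18, "x": 0, "y": 0, "z": 0, "yaw": 0},
  {"gripper": 18, "x": 0, "y": 0, "z": 0, "yaw": 0},
  {"gripper": 18, "x": 0, "y": 0, "z": 0, "yaw": 0},
])

```text
time_s: 9.6
position: [0.5142, -0.2081, 0.0944]
orientation: [[0.176, 0.001, -0.984], [0.984, -0.002, 0.176], [-0.001, -1.0, -0.002]]
wrist_force: [-2.6, -3.5, 4.5]
finger_gap: 0.313
```

Run:
```python
from h import *
s=manip.read_state();print(s['position'],s['orientation'][:,0],s['wrist_force'],s['finger_gap'])
for n in ['scene','side']: snap(n,n+'4')
a=cv2.imread('pics/scene4.png'); b=cv2.imread('pics/side4.png')
cv2.imwrite('pics/z6.png',np.hstack([cv2.resize(a[150:270,180:280],None,fx=4,fy=4),cv2.resize(b[105:225,225:325],None,fx=4,fy=4)]))
```

```text
[ 0.51420038 -0.20808815  0.09439686] [ 0.17593436  0.98440077 -0.00149115] [-2.64530222 -3.45897907  4.49619464] 0.3126352302669195
```

View pics/z6.png

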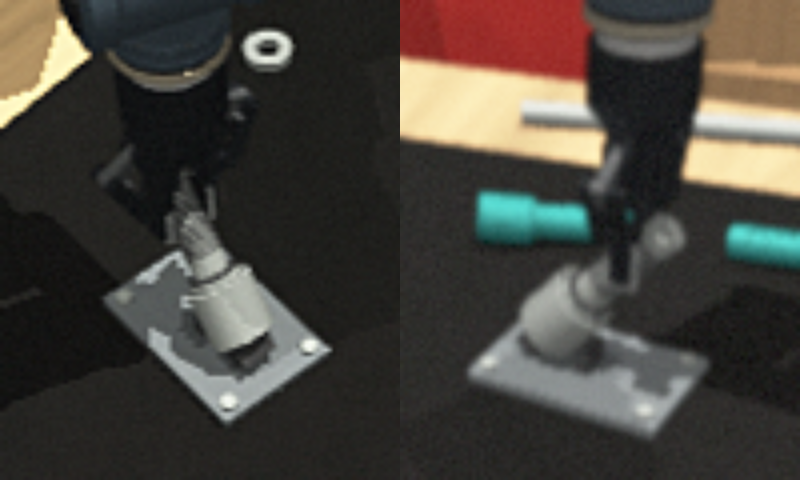

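>>> apply_moves([
  {"gripper": 18, "x": 0, "y": -3, "z": 2.5, "yaw": 0},
  {"gripper": 18, "x": 0, "y": -5, "z": 4.2, "yaw": 0},
  {"gripper": 18, "x": 0, "y": -5, "z": 4.2, "yaw": 0},
  {"gripper": 18, "x": 0, "y": -5, "z": 4.2, "yaw": 0},
  {"gripper": 18, "x": 0, "y": -5, "z": 4.2, "yaw": 0},
  {"gripper": 18, "x": 0, "y": 0, "z": 0, "yaw": 0},
])

```text
time_s: 10.3
position: [0.4948, -0.204, 0.1172]
orientation: [[0.176, 0.001, -0.984], [0.984, -0.001, 0.176], [-0.001, -1.0, -0.001]]
wrist_force: [-0.2, -4.2, 2.0]
finger_gap: 0.311
```

```bash
cat > look.py <<'E'
from h import *
import sys
k=sys.argv[1]
s=manip.read_state();print(s['time_s'],s['position'],s['orientation'][:,0],s['wrist_force'],s['finger_gap'])
a=snap('scene','scene'+k)['pixels'][:,:,::-1];b=snap('side','side'+k)['pixels'][:,:,::-1]
cv2.imwrite('pics/z'+k+'.png',np.hstack([cv2.resize(a[150:270,180:280],None,fx=4,fy=4),cv2.resize(b[105:225,225:325],None,fx=4,fy=4)]))
E
python3 look.py 7
```

```text
10.3 [ 0.49481466 -0.20399718  0.1172429 ] [ 1.75923090e-01  9.84403745e-01 -5.77818183e-04] [-0.2180076  -4.18111776  2.02306976] 0.3114037034489518
```

View pics/z7.png

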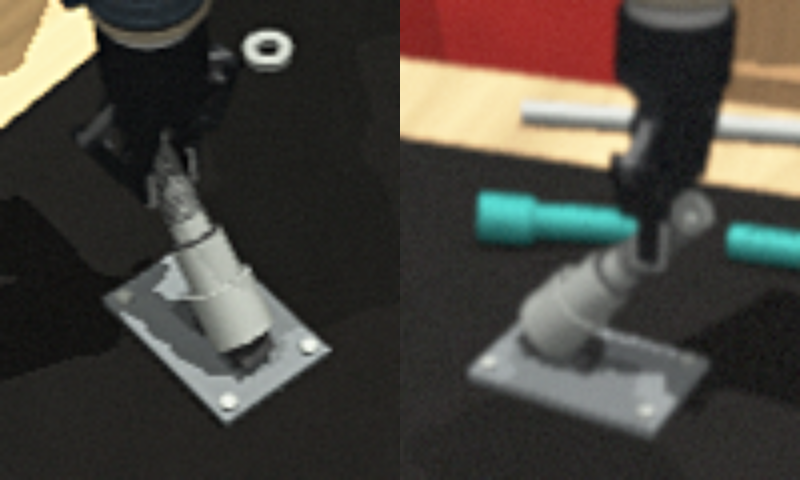

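>>> apply_moves([
  {"gripper": 18, "x": 0, "y": -4, "z": -3, "yaw": 0},
  {"gripper": 18, "x": 0, "y": -4, "z": -3.5, "yaw": 0},
  {"gripper": 18, "x": 0, "y": -4, "z": -3.5, "yaw": 0},
  {"gripper": 18, "x": 0, "y": -4, "z": -4, "yaw": 0},
  {"gripper": 18, "x": 0, "y": -4, "z": -4, "yaw": 0},
  {"gripper": 18, "x": 0, "y": -3, "z": -4, "yaw": 0},
  {"gripper": 18, "x": 0, "y": 0, "z": 0, "yaw": 0},
])

```text
time_s: 11.1
position: [0.5155, -0.2075, 0.1384]
orientation: [[0.176, -0.005, -0.984], [0.984, 0.001, 0.176], [0.0, -1.0, 0.005]]
wrist_force: [-4.3, -4.9, -4.6]
finger_gap: 0.309
```

```bash
python3 look.py 8
```

```text
11.1 [ 0.51548301 -0.20751381  0.13836679] [1.75505593e-01 9.84478402e-01 2.49370226e-04] [-4.33227516 -4.88762349 -4.61978174] 0.30855381807496796
```

View pics/z8.png

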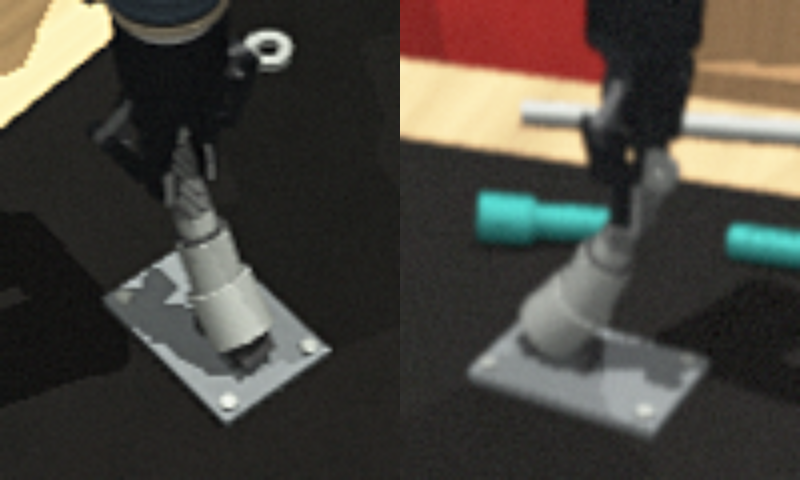

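>>> apply_moves([
  {"gripper": 18, "x": 0, "y": -2, "z": -4, "yaw": 0},
  {"gripper": 18, "x": 0, "y": -2, "z": -4, "yaw": 0},
  {"gripper": 18, "x": 0, "y": -2, "z": -4, "yaw": 0},
  {"gripper": 18, "x": 0, "y": -1.5, "z": -4, "yaw": 0},
  {"gripper": 18, "x": 0, "y": -1, "z": -4, "yaw": 0},
  {"gripper": 18, "x": 0, "y": -1, "z": -4, "yaw": 0},
  {"gripper": 18, "x": 0, "y": -0.5, "z": -4, "yaw": 0},
  {"gripper": 18, "x": 0, "y": 0, "z": 0, "yaw": 0},
])

```text
time_s: 12.0
position: [0.5428, -0.2123, 0.1484]
orientation: [[0.175, -0.005, -0.985], [0.985, 0.001, 0.175], [0.0, -1.0, 0.005]]
wrist_force: [-7.5, -4.0, -0.1]
finger_gap: 0.312
```

```bash
python3 look.py 9
```

```text
12.0 [ 0.54279754 -0.21228744  0.14843307] [1.75193045e-01 9.84534040e-01 3.46423868e-04] [-7.46939118 -4.00889998 -0.06082608] 0.31170736257796217
```

View pics/z9.png

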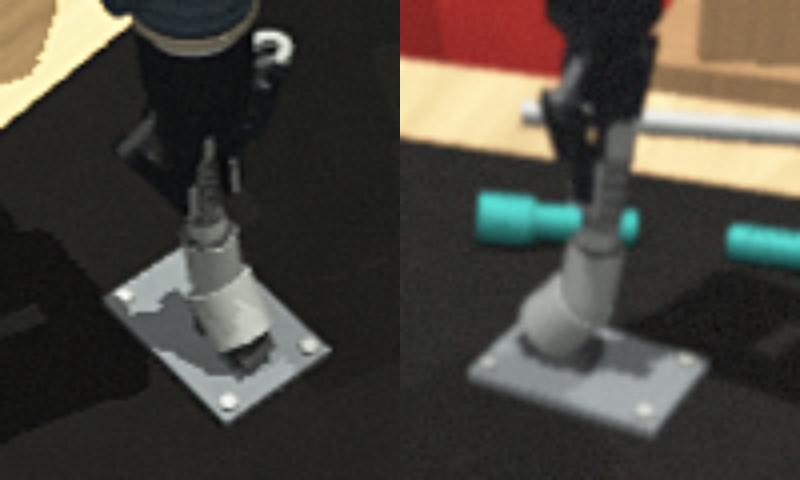

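```bash
cat > tilt.py <<'E'
# vertical prediction lines drawn at grip point for a few tilts, u=tool z horizontally
from h import *
import sys
k=sys.argv[1]
s=manip.read_state();R=np.array(s['orientation']);p=np.array(s['position'])
g=p.copy(); g[2]+=.0187; u=R[:,2]*1.; u[2]=0;u/=np.linalg.norm(u); w=R[:,0]*1.;w[2]=0;w/=np.linalg.norm(w)
for n in ['scene','side']:
    c=camera(n)
    f=proj(c,g-[0,0,.1]);g0=proj(c,g); print(n,'grip px',np.round(g0,1),'foot if vertical',np.round(f,1))
    for d in (5,10,15):
        t=np.radians(d); q=g-.1*(np.cos(t)*np.array([0,0,1])+np.sin(t)*u); print(' lean',d,np.round(proj(c,q),1))
    im=c['pixels'][:,:,::-1]; cx,cy=map(int,((f[0]+g0[0])/2,(f[1]+g0[1])/2))
    ox,oy=cx-40,cy-55
    z=cv2.resize(im[oy:oy+110,ox:ox+80],None,fx=5,fy=5,interpolation=cv2.INTER_CUBIC)
    Zp=lambda P:tuple(int(round(v)) for v in ((P[0]-ox+.5)*5-.5,(P[1]-oy+.5)*5-.5))
    cv2.line(z,Zp(g0),Zp(f),(0,0,255),1)
    cv2.imwrite(f'pics/t{n}{k}.png',z)
a=cv2.imread(f'pics/tscene{k}.png');b=cv2.imread(f'pics/tside{k}.png'); cv2.imwrite(f'pics/t{k}.png',np.hstack([a,b]))
E
python3 tilt.py 9
```

```text
scene grip px [230.8 195.5] foot if vertical [232.5 217.9]
 lean 5 [234.3 219.6]
 lean 10 [236.2 221.2]
 lean 15 [238.  222.5]
side grip px [274.1 148.7] foot if vertical [272.9 180.3]
 lean 5 [270.1 179.4]
 lean 10 [267.5 178.3]
 lean 15 [264.9 177. ]
```

View pics/t9.png

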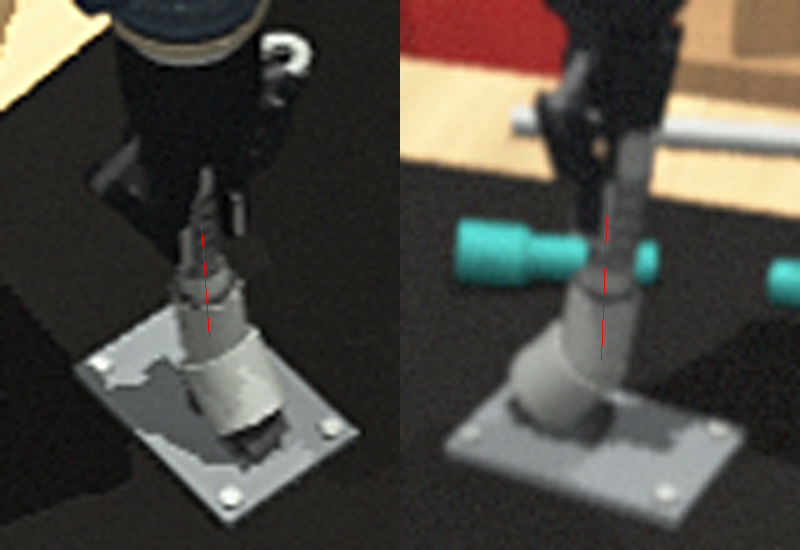

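>>> apply_moves([
  {"gripper": 18, "x": 0, "y": 0, "z": -4, "yaw": 0},
  {"gripper": 18, "x": 0, "y": 0, "z": -4, "yaw": 0},
  {"gripper": 18, "x": 0, "y": 0, "z": 0, "yaw": 0},
])

```text
time_s: 12.5
position: [0.5506, -0.2139, 0.1485]
orientation: [[0.175, -0.005, -0.985], [0.985, 0.001, 0.175], [-0.0, -1.0, 0.005]]
wrist_force: [-6.6, -4.2, -0.3]
finger_gap: 0.31
```

```bash
python3 tilt.py 10
```

```text
scene grip px [232.6 197.2] foot if vertical [234.1 219.6]
 lean 5 [236.  221.3]
 lean 10 [237.9 222.8]
 lean 15 [239.8 224.2]
side grip px [271.4 148. ] foot if vertical [270.4 179.5]
 lean 5 [267.7 178.7]
 lean 10 [265.  177.6]
 lean 15 [262.4 176.3]
```

View pics/t10.png

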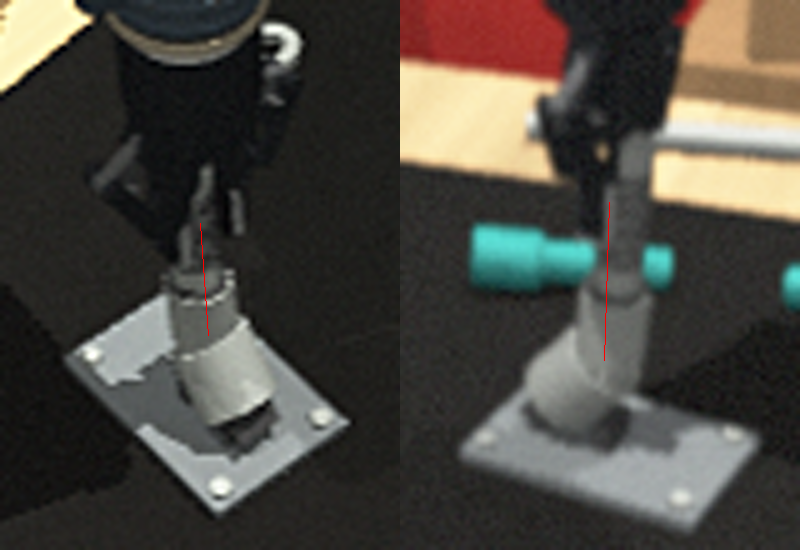

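>>> apply_moves([
  {"gripper": 18, "x": 0, "y": -5, "z": 0, "yaw": 0},
  {"gripper": 18, "x": 0, "y": -15, "z": 0, "yaw": 0},
  {"gripper": 18, "x": 0, "y": -20, "z": 0, "yaw": 0},
  {"gripper": 18, "x": 0, "y": -20, "z": 0, "yaw": 0},
  {"gripper": 18, "x": 0, "y": -20, "z": 0, "yaw": 0},
  {"gripper": 18, "x": 0, "y": 0, "z": 0, "yaw": 0},
  {"gripper": 18, "x": 0, "y": 0, "z": 0, "yaw": 0},
])

```text
time_s: 13.3
position: [0.5518, -0.2134, 0.2283]
orientation: [[0.176, -0.001, -0.984], [0.984, 0.001, 0.176], [0.001, -1.0, 0.001]]
wrist_force: [-0.1, -0.3, -4.2]
finger_gap: 0.311
```

```bash
python3 tilt.py 11
```

```text
scene grip px [231.7 177.5] foot if vertical [233.4 202. ]
 lean 5 [235.3 203.8]
 lean 10 [237.3 205.3]
 lean 15 [239.2 206.7]
side grip px [271.9 120.1] foot if vertical [270.8 154.7]
 lean 5 [267.9 153.8]
 lean 10 [265.2 152.7]
 lean 15 [262.4 151.5]
```

View pics/t11.png

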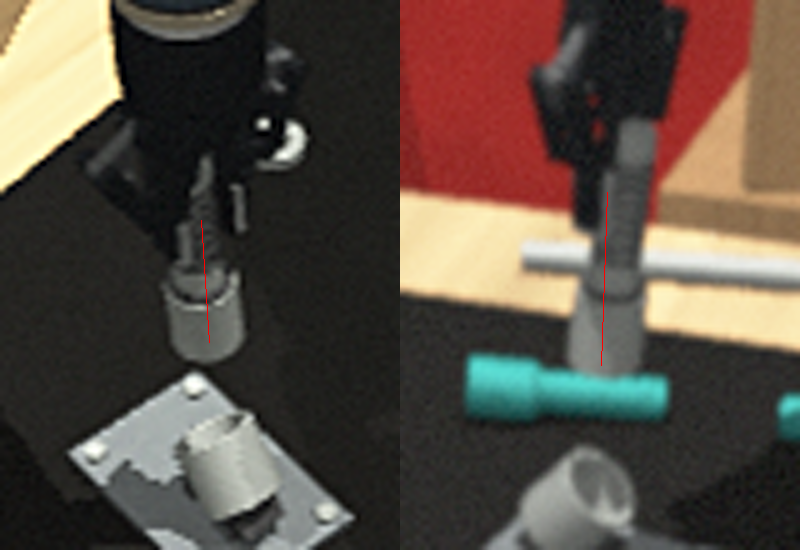

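>>> apply_moves([
  {"gripper": 18, "x": 0, "y": 0, "z": 3, "yaw": 0},
  {"gripper": 18, "x": 0, "y": 25, "z": 0, "yaw": 0},
  {"gripper": 18, "x": 0, "y": 25, "z": 0, "yaw": 0},
  {"gripper": 18, "x": 0, "y": 18, "z": 0, "yaw": 0},
  {"gripper": 18, "x": 0, "y": 8, "z": 0, "yaw": 0},
  {"gripper": 18, "x": 0, "y": 0, "z": -4, "yaw": 0},
  {"gripper": 18, "x": 0, "y": 0, "z": -4, "yaw": 0},
  {"gripper": 18, "x": 0, "y": 0, "z": -4, "yaw": 0},
  {"gripper": 18, "x": 0, "y": 0, "z": -3, "yaw": 0},
  {"gripper": 18, "x": 0, "y": 0, "z": 0, "yaw": 0},
])

```text
time_s: 14.4
position: [0.5639, -0.2164, 0.1541]
orientation: [[0.176, -0.0, -0.984], [0.984, -0.0, 0.176], [-0.0, -1.0, 0.0]]
wrist_force: [-3.9, -0.4, -0.8]
finger_gap: 0.309
```

>>> apply_moves([
  {"gripper": 18, "x": 0, "y": -5, "z": 0, "yaw": 0},
  {"gripper": 18, "x": 0, "y": -15, "z": 0, "yaw": 0},
  {"gripper": 18, "x": 0, "y": -20, "z": 0, "yaw": 0},
  {"gripper": 18, "x": 0, "y": -20, "z": 0, "yaw": 0},
  {"gripper": 18, "x": 0, "y": -20, "z": 0, "yaw": 0},
  {"gripper": 18, "x": 0, "y": 0, "z": 0, "yaw": 0},
  {"gripper": 18, "x": 0, "y": 0, "z": 0, "yaw": 0},
])

```text
time_s: 15.1
position: [0.5641, -0.2161, 0.2339]
orientation: [[0.176, 0.002, -0.984], [0.984, -0.001, 0.176], [-0.0, -1.0, -0.002]]
wrist_force: [-0.1, 0.6, -2.8]
finger_gap: 0.312
```

```bash
python3 tilt.py 12
```

```text
scene grip px [234.5 178.8] foot if vertical [236.  203.5]
 lean 5 [238.  205.2]
 lean 10 [240.  206.8]
 lean 15 [242.  208.1]
side grip px [267.7 117.1] foot if vertical [266.8 151.7]
 lean 5 [264.  150.9]
 lean 10 [261.2 149.9]
 lean 15 [258.5 148.6]
```

View pics/t12.png

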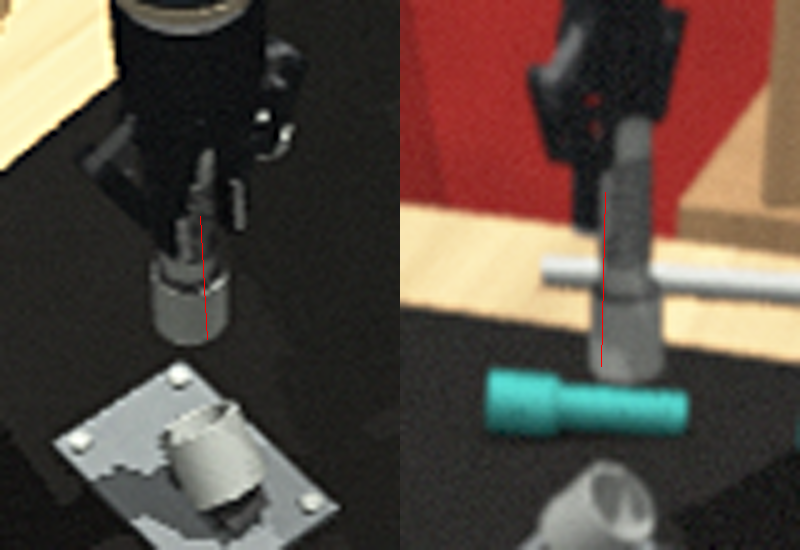

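Run:
```python
from h import *
c=snap('wrist','wrist12'); s=manip.read_state(); p=np.array(s['position'])
T=np.array(c['T'])
def fp(P):
    q=T[:3,:3].T@(np.array(P)-T[:3,3]); th=np.arctan2(np.hypot(q[0],q[1]),q[2]); ph=np.arctan2(q[1],q[0])
    return c['cx']+c['fx']*th*np.cos(ph), c['cy']+c['fx']*th*np.sin(ph)
u=np.array(s['orientation'])[:,2]
im=c['pixels'][:,:,::-1].copy()
im=cv2.resize(im,None,fx=1.5,fy=1.5)
for o,col in ((0,(0,0,255)),(.014,(0,255,0))):
  for dz in (.0187,.0537):
    P=p+u*o; P[2]+=dz; x,y=fp(P); print(o,dz,x,y); cv2.circle(im,(int(x*1.5),int(y*1.5)),3,col,-1)
cv2.imwrite('pics/w12.png',im)
```

```text
0 0.0187 257.23051075183594 264.81914321733257
0 0.0537 257.36674703327935 311.69176266068587
0.014 0.0187 257.2502635552396 238.92879554731547
0.014 0.0537 257.4042427826744 282.0717328843603
```

View pics/w12.png

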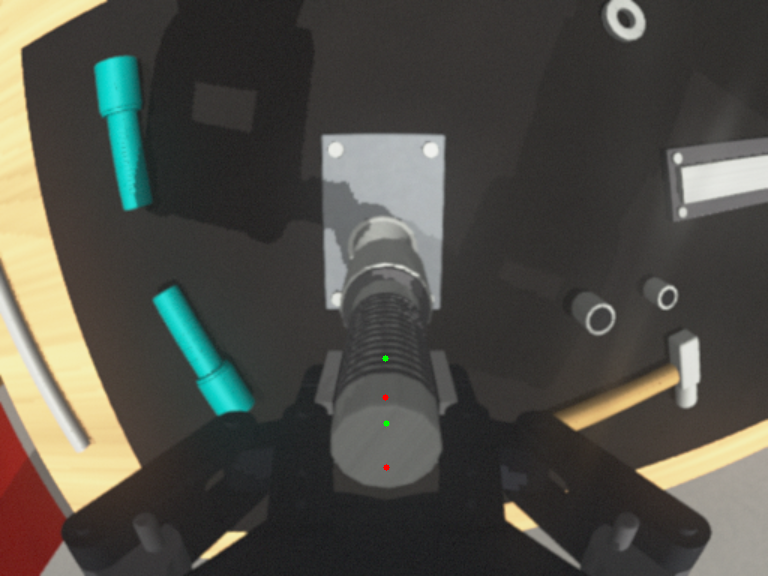

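>>> apply_moves([
  {"gripper": 18, "x": 6, "y": -5, "z": 1, "yaw": 0},
  {"gripper": 18, "x": 12, "y": -5, "z": 2, "yaw": 0},
  {"gripper": 18, "x": 20, "y": -5, "z": 3, "yaw": 0},
  {"gripper": 18, "x": 25, "y": -5, "z": 4, "yaw": 0},
  {"gripper": 18, "x": 25, "y": 0, "z": 4, "yaw": 0},
  {"gripper": 18, "x": 25, "y": 0, "z": 4, "yaw": 0},
  {"gripper": 18, "x": 25, "y": 0, "z": 4, "yaw": 0},
  {"gripper": 18, "x": 25, "y": 0, "z": 4, "yaw": 0},
  {"gripper": 18, "x": 25, "y": 0, "z": 4, "yaw": 0},
  {"gripper": 18, "x": 25, "y": 0, "z": 4, "yaw": 0},
  {"gripper": 18, "x": 25, "y": 0, "z": 4, "yaw": 0},
  {"gripper": 18, "x": 25, "y": 0, "z": 4, "yaw": 0},
])

```text
time_s: 16.45
position: [0.5684, 0.0521, 0.2537]
orientation: [[0.175, 0.0, -0.984], [0.984, 0.0, 0.175], [0.0, -1.0, -0.0]]
wrist_force: [0.2, -0.3, -4.6]
finger_gap: 0.312
```

>>> apply_moves([
  {"gripper": 18, "x": 25, "y": 0, "z": 4, "yaw": 0},
  {"gripper": 18, "x": 25, "y": 0, "z": 4, "yaw": 0},
  {"gripper": 18, "x": 25, "y": 0, "z": 4, "yaw": 0},
  {"gripper": 18, "x": 25, "y": 0, "z": 4, "yaw": 0},
  {"gripper": 18, "x": 25, "y": 0, "z": 4, "yaw": 0},
  {"gripper": 18, "x": 25, "y": 0, "z": 4, "yaw": 0},
  {"gripper": 18, "x": 25, "y": 0, "z": 4, "yaw": 0},
  {"gripper": 18, "x": 25, "y": 0, "z": 4, "yaw": 0},
  {"gripper": 18, "x": 20, "y": 0, "z": 3, "yaw": 0},
  {"gripper": 18, "x": 12, "y": 0, "z": 2, "yaw": 0},
  {"gripper": 18, "x": 5, "y": 0, "z": 1, "yaw": 0},
  {"gripper": 18, "x": 0, "y": 0, "z": 0, "yaw": 0},
])

```text
time_s: 17.65
position: [0.5729, 0.2904, 0.2532]
orientation: [[0.175, -0.0, -0.984], [0.984, -0.0, 0.175], [-0.0, -1.0, 0.0]]
wrist_force: [0.1, 0.2, -3.4]
finger_gap: 0.31
```

```bash
python3 tilt.py 13
python3 - <<'E'
from h import *
s=manip.read_state();print(s['position'],s['wrist_force'],s['finger_gap'])
for n in ('scene','side'): snap(n,n+'13')
E
```

```text
scene grip px [342.6  83.4] foot if vertical [338.6 108.7]
 lean 5 [340.6 109.9]
 lean 10 [342.6 110.9]
 lean 15 [344.6 111.7]
side grip px [159.4 227.5] foot if vertical [168.5 276.7]
 lean 5 [164.2 274.6]
 lean 10 [159.9 272.1]
 lean 15 [155.7 269.4]
[0.57313714 0.28946536 0.25329134] [ 0.2070825   0.34796533 -3.64346421] 0.31312101767793293
```

View pics/t13.png

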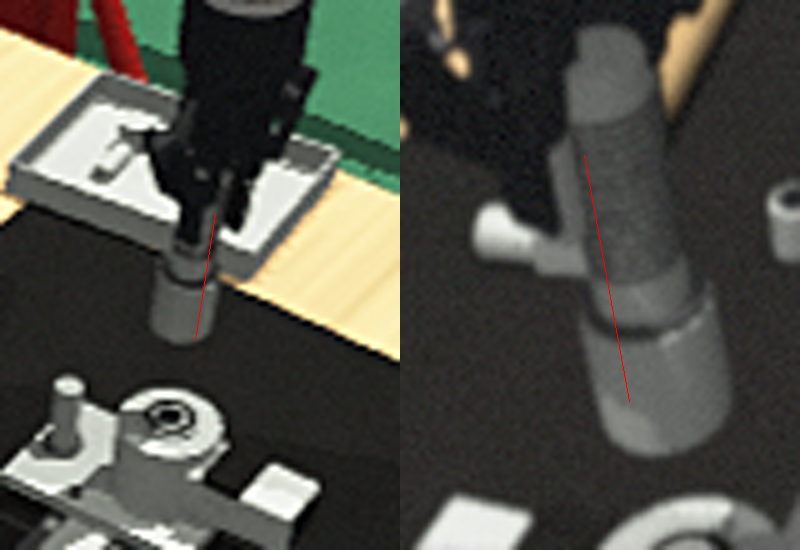

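View pics/side13.png

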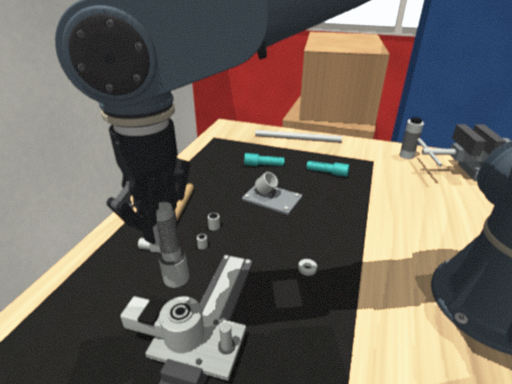

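```bash
python3 - <<'E'
from m import *
S=lambda *z:Z(z,5,300,41); D=lambda x,y:Z((x-400,y),5,123,197)
B,e=two(a,S(183,322),b,D(667,422)); print('bottom',B,e)
H,e=two(a,S(188,270),b,D(648,308)); print('shoulder',H,e)
ax=(H-B)/np.linalg.norm(H-B);print(np.linalg.norm(H-B),ax)
T,e=two(a,S(206,200),b,D(613,85)); print(T,e)
t=np.array([.561,.2936,.15])
for h in(.165,.1): print(proj(a,[.561,.2936,h]),proj(b,[.561,.2936,h]))
E
python3 - <<'E'
import sys; sys.path.insert(0,'.')
import os; os.chdir('.')
from h import *
import cv2
c=snap('wrist','wrist13')
E
```

```text
bottom [0.55681613 0.29738596 0.17490146] 0.002892152940051784
shoulder [0.55796895 0.29377697 0.21976279] 0.0006770042198681226
0.04502103074629297 [ 0.02560624 -0.08016234  0.99645287]
[0.57028762 0.2776103  0.28825691] 0.003061440480689681
(np.float64(335.85031945585496), np.float64(108.43553275290184)) (np.float64(174.64253995996876), np.float64(283.08712455116404))
(np.float64(333.5966125785259), np.float64(123.51464579193436)) (np.float64(179.29571703529496), np.float64(309.8968736382859))
```

View pics/wrist13.png

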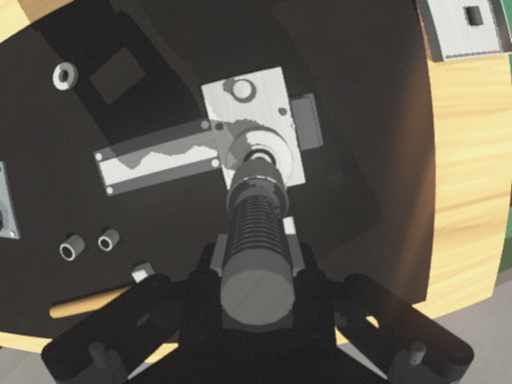

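Run:
```python
from h import *
c=camera('wrist');im=c['pixels'][:,:,::-1]
cv2.imwrite('pics/w13z.png',cv2.resize(im[120:340,200:320],None,fx=3,fy=3,interpolation=cv2.INTER_CUBIC)[:600])
T=np.array(c['T'])
def wz(u,v,z):
    dx,dy=u-c['cx'],v-c['cy'];r=np.hypot(dx,dy);th=r/c['fx']
    d=T[:3,:3]@np.array([np.sin(th)*dx/r,np.sin(th)*dy/r,np.cos(th)]);return T[:3,3]+d*(z-T[2,3])/d[2]
print('top',wz(257,290,.310),wz(257,287,.31)); print('shoulder',wz(259,188,.2197)); print('bearing?',wz(261,153,.096))
```

```text
top [0.56055618 0.29179052 0.31      ] [0.55926799 0.29202117 0.31      ]
shoulder [0.55075353 0.29483265 0.2197    ]
bearing? [0.55081214 0.29775884 0.096     ]
```

View pics/w13z.png

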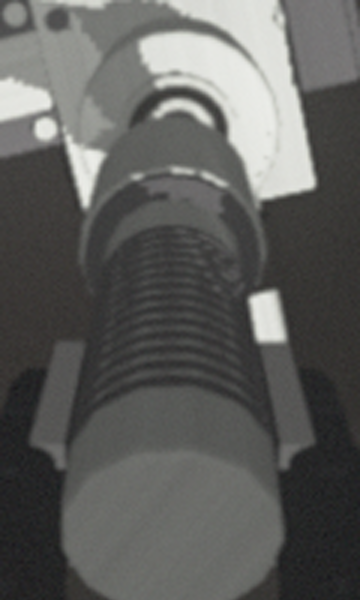

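Run:
```python
from h import *
c=camera('wrist')
T=np.array(c['T'])
def wz(u,v,z):
    dx,dy=u-c['cx'],v-c['cy'];r=np.hypot(dx,dy);th=r/c['fx']
    d=T[:3,:3]@np.array([np.sin(th)*dx/r,np.sin(th)*dy/r,np.cos(th)]);return T[:3,3]+d*(z-T[2,3])/d[2]
q=lambda x,y,z:np.round(wz(200+(x+.5)/3-.5,120+(y+.5)/3-.5,z),4)
print('top',q(173,527,.310),'edges',q(62,527,.31),q(285,527,.31),q(173,448,.31))
print('shoulder',q(173,245,.2197),'edges',q(80,245,.2197),q(265,245,.2197),'far',q(177,168,.2197))
print('boss far',q(180,18,.092),'L',q(77,100,.092),'R',q(279,110,.092),'ring far',q(178,82,.096))
```

```text
top [0.5629 0.2916 0.31  ] edges [0.5608 0.2787 0.31  ] [0.5655 0.3046 0.31  ] [0.5519 0.2936 0.31  ]
shoulder [0.5591 0.2924 0.2197] edges [0.5557 0.2733 0.2197] [0.5625 0.3113 0.2197] far [0.543  0.2961 0.2197]
boss far [0.5233 0.3014 0.092 ] L [0.5448 0.2615 0.092 ] R [0.5605 0.3296 0.092 ] ring far [0.5443 0.297  0.096 ]
```

>>> apply_moves([
  {"gripper": 18, "x": 0, "y": 5, "z": -1, "yaw": 0},
  {"gripper": 18, "x": 0, "y": 8, "z": -1, "yaw": 0},
  {"gripper": 18, "x": 0, "y": 8, "z": 0, "yaw": 0},
  {"gripper": 18, "x": 0, "y": 6, "z": 0, "yaw": 0},
  {"gripper": 18, "x": 0, "y": 3, "z": 0, "yaw": 0},
  {"gripper": 18, "x": 0, "y": 0, "z": 0, "yaw": 0},
  {"gripper": 18, "x": 0, "y": 0, "z": 0, "yaw": 0},
  {"gripper": 18, "x": 0, "y": 0, "z": 0, "yaw": 0},
  {"gripper": 18, "x": 0, "y": 0, "z": 0, "yaw": 0},
])

```text
time_s: 19.0
position: [0.5751, 0.2899, 0.2236]
orientation: [[0.176, 0.001, -0.984], [0.984, 0.0, 0.176], [0.0, -1.0, -0.0]]
wrist_force: [-2.2, 0.3, -3.8]
finger_gap: 0.308
```

Run:
```python
from h import *
s=manip.read_state();print(s['time_s'],s['position'],s['wrist_force'],s['finger_gap'],np.abs(s['joint_vel']).max())
a=snap('scene','scene14');b=snap('side','side14')
A=a['pixels'][60:160,285:385,::-1];B=b['pixels'][210:330,115:215,::-1]
A=cv2.resize(A,None,fx=4,fy=4,interpolation=cv2.INTER_CUBIC);B=cv2.resize(B,None,fx=4,fy=4,interpolation=cv2.INTER_CUBIC)
# projected vertical line above bearing
for I,c,o in((A,a,(285,60)),(B,b,(115,210))):
    P=[tuple(int((v-k+.5)*4) for v,k in zip(proj(c,[.561,.2936,z]),o)) for z in(.096,.145,.19)]
    cv2.line(I,P[0],P[2],(0,0,255),1);cv2.circle(I,P[1],3,(0,255,0),1)
A=np.vstack([A,np.zeros((80,400,3),np.uint8)]);cv2.imwrite('pics/f14.png',np.hstack([A,B]))
```

```text
19.0 [0.57512748 0.28988285 0.22363041] [-2.17134994  0.34486398 -3.75991627] 0.30795106445419845 0.0020121012134370116
```

View pics/f14.png

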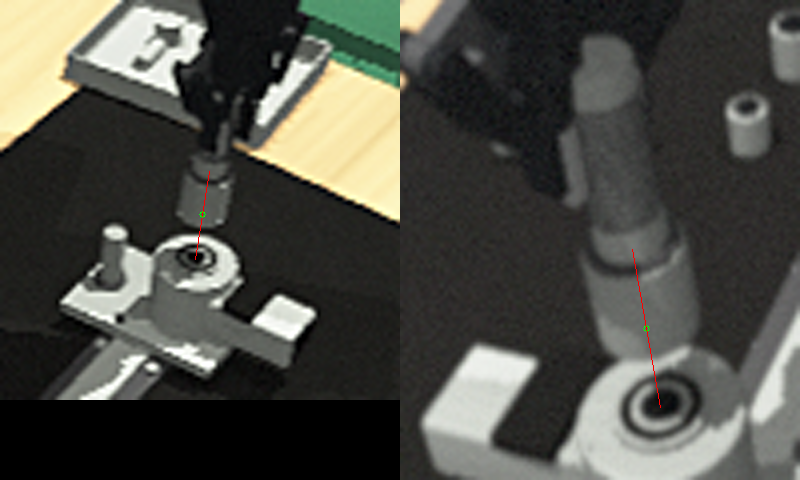

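```bash
python3 -c "
from rig import manip
print(manip.hand_in())"
```

```text
the job is handed in; nothing more can be done
None
```

The carriage is home against its stop, and I handed the job in at 19.0 s with the driver held upright over the bearing. `hand_in()` gives no verdict, so this rests on my own last checks.

- **Carriage:** I gripped the pull post and slid it about 110 mm. It stopped advancing and the push force rose to about 30 N. The pictures then showed it against the block.
- **Driver:** I drew it out along the sleeve's axis. The tool cannot tilt, so I levered the foot on the sleeve's lip until the driver stood upright in the pads. The first lever left it about 6° off, so I repeated it.
- **Position over the bearing:** In both outer cameras the foot lines up with the bearing's vertical line, to within about 5 mm. The foot is about 5 cm above the bearing and touches nothing.
- **Tilt:** The clearest readings put it about 2° off vertical. One rough two-view estimate over the short foot alone said about 5°; the limit is 8°.
- **Grip:** It held throughout, and the finger opening stayed constant. However, the handle sits about 12–14 mm off the pads' centre line, so it is held near the pad edge. I corrected the final position for this.
- **Bystanders:** My path stayed clear of the hammer, the sockets and the spare bearing. I saw no change in the pictures but did not measure their positions.

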